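Shut the valve box and hold the vent rod half open

TASK

Push the open door of the laminator's valve box shut until it snaps home on its catch. Only then draw the vent rod, the one with the tall drum-shaped knob, straight up, without wrenching it sideways, about 35 mm, so that the dark groove round its shaft just comes out of the block, without pulling it out of its bore. Finish while still gripping it and holding it steady at that height, with the door shut, and leave the drain rod and the loose things on the bench alone.

Things in the scene. Friction and masses are not known exactly. Their poses are not given: they have to be found in the camera images.
- valve_box: grey steel box fixed to the bench, 170 deep (x) x 190 wide (y) x 150 high, with an aluminium valve block set in its roof (90 x 188, its top 165 above the bench). Origin: centre of its underside; x points to its back, y to its left, z up; its front (-x) carries the door. Turned up to 0.3 rad either way. The rods' knobs stand on top, 80 mm or more behind the front, up to 226 above the bench
- door (a joint): front door's angle, rad: 0 shut, more is open (free edge swung out to the front). Grey panel 170 wide, 130 high (12 to 142 above the bench), 12 thick, hinged on its left (+y) edge. Stays where left (light friction). A sprung roller catch at the free edge resists from about 0.09 rad with up to 10 N, and past 0.03 rad snaps the door in to 0 and keeps it there
- door_hinge (a point): point on the upright hinge axis, 77 above the bench, in the plane of the door's inner face (x -85, y +85 in the box's frame); axes are the door's own: x square to the door into the box, -y along the door to its free edge, z up
- door_push (a point): point on the door's outer (front) face to push at, 130 mm from the hinge edge and 20 mm below the door's top edge (122 above the bench); axes as the door's
- bore_left (a point): centre of the mouth of the left bore, in the block's top face (x +20, y +45, z 165 in the box's frame); bore 17.5 mm across, 70 deep, upright. One bore holds the vent rod and the other the drain rod, either way round
- bore_right (a point): the same of the right bore (x +20, y -45, z 165 in the box's frame)
- vent_rod: loose 16 mm steel rod, upright in one of the two bores, 95 long below its black drum knob (30 across, 36 high). Origin: centre of its foot, z up along it. At the start the foot is on the bore's floor, 95 above the bench, and 25 of shaft shows between block and knob. A dark 3 mm groove ring lies 35 to 38 above the foot. About 0.25 kg; falls back when let go
- vent_knob (a point): centre of the drum knob of the vent rod, 113 mm above the rod's foot (208 above the bench at the start); free all round for grasping, the other knob's axis is 90 mm away along the box's width
- drain_rod: the other loose rod, alike but with a low wide disc knob (44 mm diameter, 12 high, no drum); origin: centre of its foot; not to be moved
- junction_box: bystander: black plastic junction box 70 x 50 x 24 on the bench; origin under its centre
- tape_roll: bystander: brown tape roll lying flat, 90 across, 24 high; origin under its centre
- screwdriver: bystander: screwdriver lying on the bench; origin under its middle
- bushing: bystander: brass bushing 48 across, 40 high, standing; origin under its centre

How it is judged (in metres and radians):
On the way:
1. the door is shut on its catch while the vent rod is still down (value of joint door below 0.015 rad and z of vent_rod in the frame of valve_box below 0.101 m), for 0.3 s.
At the end, for the whole second after the job is handed in: door within 0.015 rad of shut; the vent rod's foot 27 to 43 mm above the bore's floor, within 4 mm of the axis of its bore and upright within 0.08 rad, still (under 10 mm/s) and held by the fingers; the arm off the drain rod (value of joint door below 0.015 rad and z of vent_rod in the frame of valve_box between 0.122 and 0.138 m and (horizontal distance between vent_rod and bore_left below 0.004 m or horizontal distance between vent_rod and bore_right below 0.004 m) and angle between the z axis of vent_rod and the z axis of valve_box, either way round below 0.08 rad and linear speed of vent_rod below 0.01 m/s and contact force between the fingers and vent_rod above 1 N and contact force between the arm and drain_rod below 0.5 N); the arm keeps its last pose, push and grip.
It fails at once if the vent rod is pulled out of its bore (raised over 62 mm) (z of vent_rod in the frame of valve_box above 0.157 m).
It fails at once if the drain rod is moved more than 6 mm (distance of drain_rod from where it was at the start of the episode above 0.006 m).
It fails at once if the vent rod is wrenched against its bore (over 30 N) (contact force between vent_rod and valve_box above 30 N).
It fails at once if a loose thing on the bench is moved more than 15 mm (distance of any of junction_box, tape_roll, screwdriver, bushing from where it was at the start of the episode above 0.015 m).
It also fails if it takes over 54 s, if anything falls off the work surface, if the arm or the gripper's body presses on something with over 40 N, if the wrist force passes 120 N, or if a joint passes its speed limit or range.

ROBOT

A 6-joint arm with a two-finger parallel gripper is mounted at the origin on the work surface. World frame = base frame: x ahead of the robot, y to its left, z up, the work surface at z = 0. Lengths are in m, angles in degrees, forces in N, time in s.
With the tool pointing down it reaches from about 0.25 to 0.775 m from the base axis. Payload 4 kg.
Tool frame: the origin (TCP) lies between the finger pads; the fingertips stand 17 mm ahead of it and the grasp point (between the pads) lies 2 mm behind it; z points along the fingers, y is the line along which they close (so a half turn about z gives the same grasp; the last joint's range is limited). The gripper opens to 94 mm and grips with 3 to 60 N. Pads are 16 mm wide; open, the fingers measure 119 mm over their backs; the gripper's body (75 mm by 177 mm) begins 78 mm behind the grasp point.
Start: joints at [64.796, 4.996, 78.535, -0, 96.463, -5.907], TCP at [0.182, 0.519, 0.223] pointing down, gripper open.
Joint ranges: [-177.83, 177.83], [-43.37, 116.18], [15.69, 146.23], [-61.86, 241.86], [9.47, 152.12], [-147.06, 147.06]. Speed limits (degrees/s): [159.86, 159.86, 180, 180, 180, 180].

INTERFACE

Orientations are given as [roll, pitch, yaw] about the fixed x, y, z axes, in that order (R = Rz(yaw) Ry(pitch) Rx(roll)).
In Python, from station import arm, camrig, sign_off gives the robot as it stands (arm), with the cameras (camrig) and the job as plain functions.
- The arm moves only by the tool inch_along, called after "Request:" by a JSON object that holds its "api" and its "payload". Schema: {"type":"object","properties":{"plan":{"type":"object","properties":{"deltas":{"type":"array","items":{"type":"array","items":{"type":"number"},"minItems":7,"maxItems":7},"minItems":1,"maxItems":20}},"additionalProperties":false,"required":["deltas"]},"squeeze":{"type":"number"},"only":{"type":"string"},"quiet":{"type":"boolean"},"lines":{"type":"string"}},"required":["plan"],"additionalProperties":false}. plan is an object whose key "deltas" holds a list of rows, 1 to 20 of them, each of 7 numbers: dx, dy, dz in normalised numbers (1 is 0.75 m), then a rotation vector rx, ry, rz in a scale on which 1.0 is 360 degrees, then the finger opening in m; each row is the pose to reach, as a shift and turn from the pose commanded when the call began, along the tool's axes at that moment; what a row does not reach only later rows make up. A row lasts 1/12 s, in which the tool goes at most 0.0417 m and 7.16 degrees, less where a joint would pass 70% of its speed; a pose out of reach is approached as far as the arm can. The fingers move at their own pace and stop on an object; squeeze is the grip in N (left out, the last holds). Time passes only in rows, so rows that do not move let the fingers close. The tool returns the time, the measured TCP pose, the force, the opening and the grip force at its end. only (a regular expression) keeps the lines of the reply that match it, lines (a string "A,B") keeps lines A to B, and quiet returns only ok. Shift and turn numbers lie between -1 and 1, and a call with a number outside is refused. Input that does not fit is refused with a message, and nothing moves.
- arm.state(): the state, without advancing time (a new reading comes with each control period).
- camrig.get_image(name): name is "scene" or "top" or "wrist"; returns the picture (420x560x3 uint8, red, green, blue); there is no depth.
- camrig.camera_params(name): a dict with "fx", "fy", "cx", "cy" (pixels), "origin" and "rotation" of the camera in the world. Camera axes: x right, y down, z forward; pixel columns grow to the right and rows downward; lengths in m; the calibration is good to about 2 mm. The wrist camera is an equidistant fisheye: a pixel r from the principal point sees the ray r / f radians off the axis. A picture is of the moment at which its call begins: read the wrist's pose just before it. camera_params takes no time and is no camera call; for the wrist camera it gives the pose at the moment of the call.
- sign_off(): hands the job in; it is judged then, once.
The state is a dict: "time_s": time; "joints": joint angles; "qvel": joint speeds; "effort": joint torques, N m; "eef_pos": TCP position; "ee_rot": TCP orientation; "wrist_force": force on the tool from outside, world axes, zero at the start; "ft_torque": the same for the moment, N m; "grip_width": finger opening in m; "grasp_force": force on a finger pad.
Only numpy, scipy, OpenCV 4.12 (cv2) and the standard library are available. Lean on these libraries where they do the work, as an engineer would, in place of code of your own. Each camera call takes 0.05 s, during which the arm holds its last target. There are 200 camera calls.

## Working session

There is one attempt and no reset: what is moved stays moved. The work goes in short steps, Python scripts to look and compute and a tool call to move; the robot and the scene stay as the last step left them, time stands still between calls to the robot, and variables do not carry over. Pictures are saved under pics/ and viewed, at most 10 in all, crops included, and the job is handed in when it is done.

```bash
ls; mkdir -p pics; python3 - <<'E'
from station import arm, camrig, sign_off
import cv2,json
for n in("scene","top"):
    cv2.imwrite(f"pics/{n}0.png",camrig.get_image(n)[:,:,::-1])
    p=camrig.camera_params(n);print(n,p)
print(arm.state())
E
```

```text
pics
station.py
scene {'fx': 493.34644887347065, 'fy': 493.34644887347065, 'cx': 274.0242836570141, 'cy': 208.0933965367357, 'origin': array([1.24565307, 0.12520561, 1.03548987]), 'rotation': array([-140.16214227,    0.68429872,   98.37824524])}
top {'fx': 501.1786621754526, 'fy': 501.1786621754526, 'cx': 282.0147050415128, 'cy': 208.21819648228106, 'origin': array([0.35276785, 0.01220482, 1.52176456]), 'rotation': array([-174.5864073 ,    0.3253583 ,  -90.43050171])}
{'time_s': 0.1, 'joints': array([ 6.47952193e+01,  5.03370609e+00,  7.86125998e+01,  3.07997928e-03,
        9.64645223e+01, -5.90890216e+00]), 'qvel': array([ 0.08974844, -0.07739735, -0.17553343,  0.06206103,  0.07116262,
       -0.08402142]), 'effort': array([ 2.46614014e-03, -3.41256022e+01, -3.03300834e+01,  7.20470957e-02,
        3.04638769e-02, -8.75390333e-05]), 'eef_pos': array([0.18155547, 0.51869246, 0.22146321]), 'ee_rot': array([-1.79890076e+02, -1.44542323e-02,  1.60704451e+02]), 'wrist_force': array([0.24398653, 0.00380648, 0.33459274]), 'ft_torque': array([ 0.04214963,  0.06035335, -0.02688662]), 'grasp_force': 0.0, 'grip_width': 0.09388366368055252}
```

View pics/scene0.png

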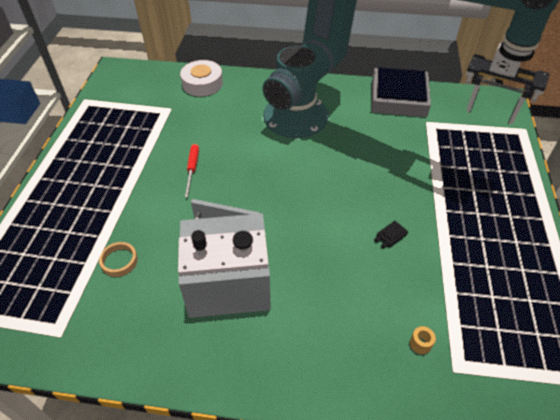

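View pics/top0.png

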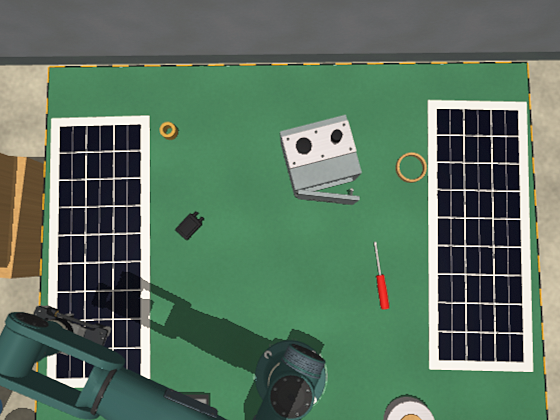

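The scene view shows the box at about (225,262), the door open on its far side, a tall knob at (199,240) and a low disc at (243,240). In the top view the box is at (320,155) with its door edges near (297,193) to (357,200). I'll enlarge both.

```bash
python3 - <<'E'
import cv2,numpy as np
t=cv2.imread("pics/top0.png")[105:215,265:375]; s=cv2.imread("pics/scene0.png")[190:320,165:285]
f=lambda i:cv2.resize(i,(600,600*i.shape[0]//i.shape[1]) if i.shape[0]<=i.shape[1] else (550,595),interpolation=cv2.INTER_CUBIC)
cv2.imwrite("pics/topc.png",cv2.resize(t,(594,594),interpolation=cv2.INTER_CUBIC)) # scale 5.4
cv2.imwrite("pics/scenec.png",cv2.resize(s,(540,585),interpolation=cv2.INTER_CUBIC)) # scale 4.5
E
```

```text
(no output)
```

View pics/topc.png

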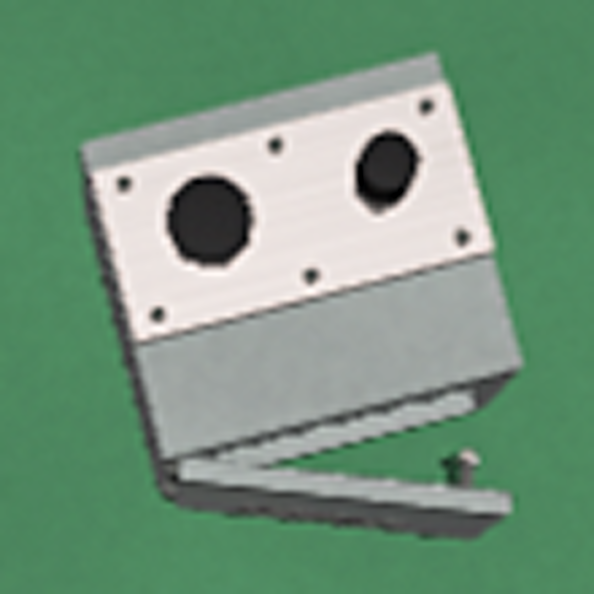

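View pics/scenec.png

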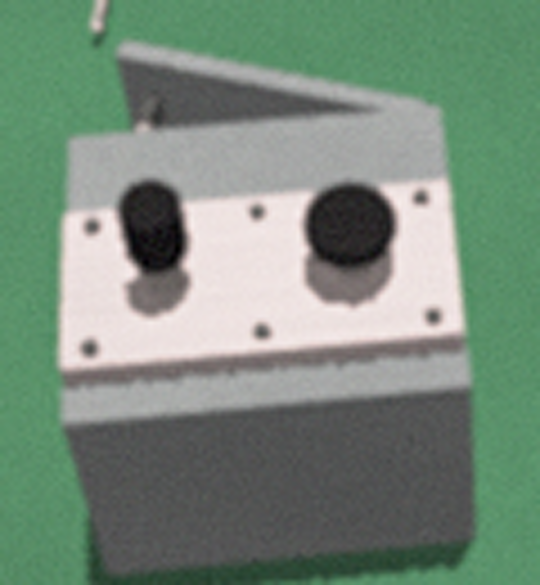

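The crops show the drum knob, which is the vent rod, on the box's right: top at (389,161) in the top crop. The disc knob is on the left at (211,220). The door's free edge is at about (510,503). Next I'll fit the box pose and door angle to both views.

```bash
cat > fit.py <<'E'
import numpy as np
from station import arm, camrig, sign_off
from scipy.optimize import least_squares
from scipy.spatial.transform import Rotation as R
P={n:camrig.camera_params(n) for n in("scene","top")}
def proj(n,X):
    p=P[n];c=R.from_euler("xyz",p["rotation"],degrees=True).inv().apply(np.atleast_2d(X)-p["origin"])
    return np.c_[p["fx"]*c[:,0]/c[:,2]+p["cx"],p["fy"]*c[:,1]/c[:,2]+p["cy"]]
def box(q,L): return R.from_euler("z",q[2]).apply(np.array(L,float))+[q[0],q[1],0]
def door(q,L): return box(q,R.from_euler("z",-q[3]).apply(np.array(L,float))+[-.085,.085,0])
E
python3 - <<'E'
from fit import *
T=np.array([[85,95,150,83,146],[85,-95,150,436,53],[-85,95,150,162,461],[-85,-95,150,521,369],
[65,94,165,90,170],[65,-94,165,448,80],[-25,-94,165,495,252],[-25,94,165,137,343],[20,45,202,211,220],[20,-45,226,389,155]],float)
S=np.array([[85,-95,150,63,424],[85,95,150,470,388],[-85,-95,150,69,137],[65,-94,165,60,370],[65,94,165,465,331],
[-25,-94,165,65,213],[-25,94,165,446,178],[20,45,202,349,222],[20,-45,226,149,201]],float)
D=np.array([[-12,-170,142,509,515],[0,-170,142,512,492]],float)
tp=lambda A:(A[:,3:]+.5)/5.4-.5+[265,105]; sp=lambda A:(A[:,3:]+.5)/4.5-.5+[165,190]
def f(q): return np.r_[proj("top",box(q,T[:,:3]/1e3))-tp(T),proj("scene",box(q,S[:,:3]/1e3))-sp(S),proj("top",door(q,D[:,:3]/1e3))-tp(D)].ravel()
r=least_squares(f,[.5,-.1,0,.4],loss="soft_l1");q=r.x
print(q.round(4),f(q).reshape(-1,2).round(1).tolist())
for nm,X in dict(hinge=door(q,[0,0,.077]),push=door(q,[-.012,-.13,.122]),free=door(q,[-.012,-.17,.142]),shutpush=door([*q[:3],0],[-.012,-.13,.122]),knob=box(q,[.02,-.045,.208]),drain=box(q,[.02,.045,.2])).items():print(nm,X.ravel().round(4))
E
```

```text
[ 0.6399 -0.0886  0.2458  0.3642] [[-0.4, -0.6], [-0.0, -0.2], [0.4, -0.4], [0.4, -0.5], [0.4, 0.4], [-0.0, 0.2], [-0.1, -0.6], [-0.1, -0.4], [-0.1, -0.7], [0.3, 0.9], [-0.2, -0.3], [0.3, -0.6], [0.3, -0.2], [0.0, -0.3], [-0.0, 0.2], [-0.1, -0.1], [0.5, 0.3], [0.1, -1.2], [0.0, 0.4], [0.2, 0.0], [0.0, 0.0]]
hinge [ 0.5367 -0.0268  0.077 ]
push [ 0.5095 -0.1545  0.122 ]
free [ 0.5047 -0.1942  0.142 ]
shutpush [ 0.5567 -0.1558  0.122 ]
knob [ 0.6702 -0.1274  0.208 ]
drain [ 0.6483 -0.0401  0.2   ]
```

```bash
cat > d.py <<'E'
import sys,numpy as np
from station import arm, camrig, sign_off
from scipy.spatial.transform import Rotation as R
Q=(0.6399,-0.0886,0.2458)
def bx(x,y,z): c,s=np.cos(Q[2]),np.sin(Q[2]);return np.array([Q[0]+c*x-s*y,Q[1]+s*x+c*y,z])
def delta(t,yaw):
    s=arm.state();r=R.from_euler("xyz",s["ee_rot"],degrees=True)
    print("d",r.inv().apply(np.array(t)-s["eef_pos"]).round(4),"rot",(r.inv()*R.from_euler("xyz",[180,0,yaw],degrees=True)).as_rotvec(degrees=True).round(2),"t",s["time_s"])
    c=R.from_euler("z",Q[2]).inv();print("tcp in box",c.apply(s["eef_pos"]-[Q[0],Q[1],0]).round(4),"F box",c.apply(s["wrist_force"]).round(2))
x,y,z,w=map(float,sys.argv[1:5]); delta(bx(x,y,z) if len(sys.argv)<6 else [x,y,z],w)
E
python3 d.py .455 -.149 .222 14.1 w
```

```text
d [-4.787e-01 -5.398e-01  4.000e-04] rot [-6.000e-02  1.400e-01  1.466e+02] t 0.1
tcp in box [-0.2968  0.7006  0.2215] F box [ 0.24 -0.06  0.33]
```

Units first: shifts go in shares of 0.75 m and turns go in shares of 360 degrees. So -0.54 m is -0.72, -0.479 m is -0.6387, 146.6 degrees is 0.4072.

Request:
{"api": "inch_along", "payload": {"plan": {"deltas": [[-0.6387, -0.72, 0, 0, 0, 0.4072, 0], [-0.6387, -0.72, 0, 0, 0, 0.4072, 0], [-0.6387, -0.72, 0, 0, 0, 0.4072, 0], [-0.6387, -0.72, 0, 0, 0, 0.4072, 0], [-0.6387, -0.72, 0, 0, 0, 0.4072, 0], [-0.6387, -0.72, 0, 0, 0, 0.4072, 0], [-0.6387, -0.72, 0, 0, 0, 0.4072, 0], [-0.6387, -0.72, 0, 0, 0, 0.4072, 0], [-0.6387, -0.72, 0, 0, 0, 0.4072, 0], [-0.6387, -0.72, 0, 0, 0, 0.4072, 0], [-0.6387, -0.72, 0, 0, 0, 0.4072, 0], [-0.6387, -0.72, 0, 0, 0, 0.4072, 0], [-0.6387, -0.72, 0, 0, 0, 0.4072, 0], [-0.6387, -0.72, 0, 0, 0, 0.4072, 0], [-0.6387, -0.72, 0, 0, 0, 0.4072, 0], [-0.6387, -0.72, 0, 0, 0, 0.4072, 0], [-0.6387, -0.72, 0, 0, 0, 0.4072, 0], [-0.6387, -0.72, 0, 0, 0, 0.4072, 0], [-0.6387, -0.72, 0, 0, 0, 0.4072, 0], [-0.6387, -0.72, 0, 0, 0, 0.4072, 0]]}, "squeeze": 12}}

```text
time_s: 1.77
eef_pos: [0.4552, -0.1502, 0.2213]
ee_rot: [-179.9, 0.1, 17.0]
wrist_force: [0.6, -0.5, -0.4]
grip_width: 0.001
grasp_force: 0.0
```

```bash
python3 d.py .455 -.149 .122 14.1 w
```

```text
d [ 0.0003 -0.001   0.0993] rot [-0.1   0.1   2.86] t 1.7667
tcp in box [-0.1941 -0.0148  0.2213] F box [ 0.49 -0.59 -0.42]
```

Next, descend, then head for the door.

To row units: 0.099 m is 0.132, 0.08 m is 0.1067, 2.9 degrees is 0.0081.

Request:
{"api": "inch_along", "payload": {"plan": {"deltas": [[0, -0.0013, 0.0533, 0, 0, 0.0081, 0], [0, -0.0013, 0.1067, 0, 0, 0.0081, 0], [0, -0.0013, 0.132, 0, 0, 0.0081, 0], [0, -0.0013, 0.132, 0, 0, 0.0081, 0], [0, -0.0013, 0.132, 0, 0, 0.0081, 0]]}}}

```text
time_s: 2.18
eef_pos: [0.4542, -0.1475, 0.1223]
ee_rot: [-179.9, 0.1, 14.6]
wrist_force: [0.4, -0.2, 1.3]
grip_width: 0.0003
grasp_force: 0.0
```

```bash
python3 d.py -.107 -.045 .122 14.1
```

```text
d [0.0871 0.0338 0.    ] rot [-0.13  0.14  0.46] t 2.1833
tcp in box [-0.1944 -0.0119  0.1223] F box [ 0.31 -0.31  1.31]
```

To row units: 0.081 m is 0.108, 0.034 m is 0.0453.

Request:
{"api": "inch_along", "payload": {"plan": {"deltas": [[0.0133, 0.04, 0, 0, 0, 0, 0], [0.0267, 0.0453, 0, 0, 0, 0, 0], [0.0373, 0.0453, 0, 0, 0, 0, 0], [0.048, 0.0453, 0, 0, 0, 0, 0], [0.0587, 0.0453, 0, 0, 0, 0, 0], [0.0667, 0.0453, 0, 0, 0, 0, 0], [0.0747, 0.0453, 0, 0, 0, 0, 0], [0.0827, 0.0453, 0, 0, 0, 0, 0], [0.0907, 0.0453, 0, 0, 0, 0, 0], [0.0973, 0.0453, 0, 0, 0, 0, 0], [0.1013, 0.0453, 0, 0, 0, 0, 0], [0.1053, 0.0453, 0, 0, 0, 0, 0], [0.108, 0.0453, 0, 0, 0, 0, 0], [0.108, 0.0453, 0, 0, 0, 0, 0]]}}}

```text
time_s: 3.35
eef_pos: [0.5409, -0.1612, 0.1234]
ee_rot: [180.0, 0.2, 14.5]
wrist_force: [-2.7, -2.0, 0.2]
grip_width: 0.0009
grasp_force: 1.4
```

```bash
python3 d.py -.104 -.045 .122 14.1
```

```text
d [ 0.0097 -0.0012  0.0014] rot [0.03 0.2  0.42] t 3.35
tcp in box [-0.1137 -0.0463  0.1234] F box [-3.12 -1.31  0.22]
```

To row units: 0.004 m is 0.0053, 0.003 m is 0.004.

Request:
{"api": "inch_along", "payload": {"plan": {"deltas": [[0.0013, 0, 0, 0, 0, 0, 0], [0.0027, 0, 0, 0, 0, 0, 0], [0.004, 0, 0, 0, 0, 0, 0], [0.0053, 0, 0, 0, 0, 0, 0], [0.0053, 0, 0, 0, 0, 0, 0]]}}}

```text
time_s: 3.77
eef_pos: [0.5467, -0.1588, 0.1234]
ee_rot: [-179.9, -0.1, 14.6]
wrist_force: [-0.4, 0.1, -0.4]
grip_width: 0.0004
grasp_force: 0.0
```

Request:
{"api": "inch_along", "payload": {"plan": {"deltas": [[0.0013, 0, 0, 0, 0, 0, 0], [0.0027, 0, 0, 0, 0, 0, 0], [0.004, 0, 0, 0, 0, 0, 0], [0.004, 0, 0, 0, 0, 0, 0]]}}}

```text
time_s: 4.1
eef_pos: [0.5477, -0.1585, 0.1235]
ee_rot: [-179.9, 0.2, 14.6]
wrist_force: [-4.4, -0.8, 3.2]
grip_width: 0.0005
grasp_force: 2.7
```

```bash
python3 d.py -.104 -.045 .122 14.1
python3 - <<'E'
from station import arm, camrig, sign_off
import cv2
a=camrig.get_image("top")[105:215,265:375,::-1];cv2.imwrite("pics/top1.png",cv2.resize(a,(594,594),interpolation=cv2.INTER_CUBIC))
E
```

```text
d [ 0.0025 -0.0003  0.0015] rot [-0.06  0.18  0.47] t 4.1
tcp in box [-0.1065 -0.0454  0.1235] F box [-4.45  0.3   3.24]
```

View pics/top1.png

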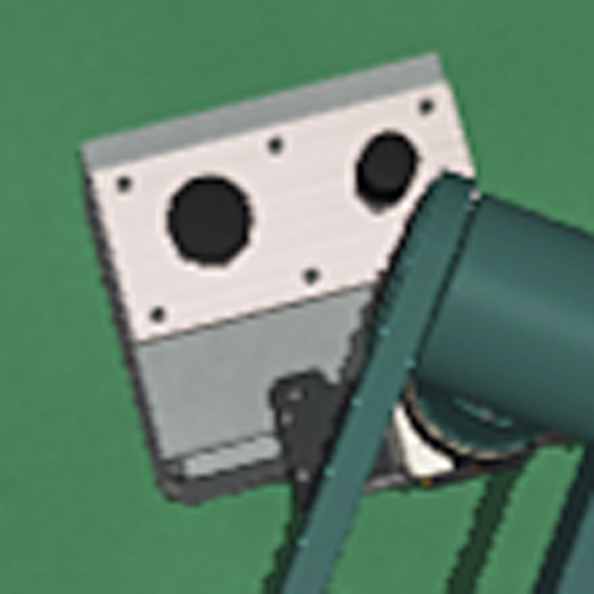

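The picture shows the door's top edge parallel to the box front at (230,450). The force dropped and then rose stiffly, which fits a snap shut. I'll push a little more to confirm, then back off.

To row units: 0.003 m is 0.004, 0.002 m is 0.0027.

Request:
{"api": "inch_along", "payload": {"plan": {"deltas": [[0.0013, 0, 0, 0, 0, 0, 0], [0.0027, 0, 0, 0, 0, 0, 0], [0.004, 0, 0, 0, 0, 0, 0], [0.004, 0, 0, 0, 0, 0, 0]]}}}

```text
time_s: 4.48
eef_pos: [0.5477, -0.1585, 0.1235]
ee_rot: [-179.9, 0.6, 14.5]
wrist_force: [-13.0, -2.2, 5.5]
grip_width: 0.0003
grasp_force: 6.7
```

```bash
python3 d.py -.16 -.045 .122 14.1
```

```text
d [-0.0535 -0.0007  0.0021] rot [-0.1   0.56  0.42] t 4.4833
tcp in box [-0.1064 -0.0453  0.1235] F box [-13.14   0.98   5.54]
```

Request:
{"api": "inch_along", "payload": {"plan": {"deltas": [[-0.04, 0, 0, 0, 0, 0, 0], [-0.08, 0, 0, 0, 0, 0, 0], [-0.08, 0, -0.0533, 0, 0, 0, 0.06], [-0.08, 0, -0.1067, 0, 0, 0, 0.06], [-0.08, 0, -0.16, 0, 0, 0, 0.06], [-0.08, 0, -0.1867, 0, 0, 0, 0.06], [-0.08, 0, -0.1867, 0, 0, 0, 0.06]]}}}

```text
time_s: 5.07
eef_pos: [0.4963, -0.1736, 0.2707]
ee_rot: [179.5, -0.6, 14.6]
wrist_force: [-0.5, -0.3, 0.6]
grip_width: 0.0302
grasp_force: 0.0
```

```bash
python3 d.py .02 -.045 .262 104.1
```

```text
d [ 0.1798 -0.001   0.0107] rot [  0.86  -0.16 -89.5 ] t 5.0667
tcp in box [-0.1599 -0.0475  0.2707] F box [-0.57 -0.17  0.63]
```

The arm stalled at the same place under 13 N, so the door is shut. Now move over the knob.

To row units: 0.18 m is 0.24, 0.06 m is 0.08, -89.5 degrees is -0.2486.

Request:
{"api": "inch_along", "payload": {"plan": {"deltas": [[0, 0, 0, 0, 0, -0.0194, 0.06], [0, 0, 0, 0, 0, -0.0389, 0.06], [0.0267, 0, 0, 0, 0, -0.0583, 0.06], [0.0533, 0, 0, 0, 0, -0.0778, 0.06], [0.08, 0, 0, 0, 0, -0.0972, 0.06], [0.1067, 0, 0, 0, 0, -0.1167, 0.06], [0.1333, 0, 0, 0, 0, -0.1361, 0.06], [0.16, 0, 0, 0, 0, -0.1556, 0.06], [0.1867, 0, 0, 0, 0, -0.175, 0.06], [0.2133, 0, 0, 0, 0, -0.1944, 0.06], [0.24, -0.0013, 0, 0, 0, -0.2139, 0.06], [0.24, -0.0013, 0, 0, 0, -0.2333, 0.06], [0.24, -0.0013, 0, 0, 0, -0.2486, 0.06], [0.24, -0.0013, 0, 0, 0, -0.2486, 0.06], [0.24, -0.0013, 0, 0, 0, -0.2486, 0.06], [0.24, -0.0013, 0, 0, 0, -0.2486, 0.06]]}}}

```text
time_s: 6.4
eef_pos: [0.6676, -0.1266, 0.2628]
ee_rot: [-180.0, -0.0, 104.0]
wrist_force: [-1.2, -0.4, 0.1]
grip_width: 0.06
grasp_force: 0.0
```

```bash
python3 d.py .02 -.045 .206 104.1
python3 - <<'E'
from station import arm, camrig, sign_off
import cv2,numpy as np
from scipy.spatial.transform import Rotation as R
p=camrig.camera_params("wrist");a=camrig.get_image("wrist")[:,:,::-1]
def pr(X):
    c=R.from_euler("xyz",p["rotation"],degrees=True).inv().apply(np.array(X)-p["origin"]);t=np.arctan2(np.hypot(*c[:2]),c[2]);u=c[:2]/np.hypot(*c[:2])*t;return [u[0]*p["fx"]+p["cx"],u[1]*p["fy"]+p["cy"]]
import sys;sys.argv=["",0,0,0,0]
from d import bx
for X in ([.02,-.045,.226],[.02,.045,.202],[-.025,-.094,.165],[-.025,.094,.165],[-.097,-.085,.142],[-.097,.085,.142]):
    print(X,np.round(pr(bx(*X)),1))
cv2.imwrite("pics/wrist1.png",a)
E
```

```text
d [-0.0015  0.0024  0.0568] rot [-0.02 -0.04 -0.14] t 6.4
tcp in box [ 0.0176 -0.0436  0.2628] F box [-1.27 -0.07  0.15]
d [ 0.0435 -0.0176  0.2631] rot [-3.0000e-02 -1.0000e-02  1.0397e+02] t 6.45
tcp in box [ 0.0175 -0.0437  0.2631] F box [-0.06 -0.87 -0.19]
[0.02, -0.045, 0.226] [279.1 242.1]
[0.02, 0.045, 0.202] [278.9 102.4]
[-0.025, -0.094, 0.165] [227.1 271.5]
[-0.025, 0.094, 0.165] [222.1  48.6]
[-0.097, -0.085, 0.142] [157.6 251. ]
[-0.097, 0.085, 0.142] [148.6  71.1]
```

View pics/wrist1.png

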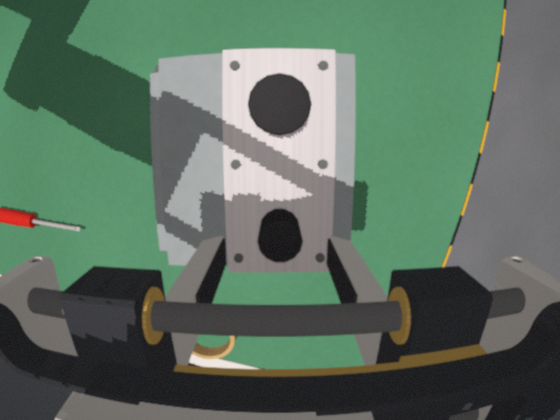

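The wrist view shows the drum top at (280,241) and the disc at (280,103), both within about 1 px of the prediction. The door's strip is flush at (158,160). Centre, then descend.

To row units: 0.056 m is 0.0747, 0.0024 m is 0.0032.

Request:
{"api": "inch_along", "payload": {"plan": {"deltas": [[-0.002, 0.0032, 0, 0, 0, 0, 0.06], [-0.002, 0.0032, 0.02, 0, 0, 0, 0.06], [-0.002, 0.0032, 0.04, 0, 0, 0, 0.06], [-0.002, 0.0032, 0.06, 0, 0, 0, 0.06], [-0.002, 0.0032, 0.0747, 0, 0, 0, 0.06], [-0.002, 0.0032, 0.0747, 0, 0, 0, 0.06], [-0.002, 0.0032, 0.0747, 0, 0, 0, 0.06]]}}}

```text
time_s: 7.03
eef_pos: [0.67, -0.1277, 0.2068]
ee_rot: [-179.9, -0.0, 104.0]
wrist_force: [-0.3, 1.1, 0.9]
grip_width: 0.0602
grasp_force: 0.0
```

```bash
python3 d.py .0203 -.045 .206 104.1
```

```text
d [0.0002 0.0006 0.0008] rot [-0.07 -0.05 -0.06] t 7.0333
tcp in box [ 0.0197 -0.0452  0.2068] F box [0.02 1.13 0.87]
```

To row units: 0.0005 m is 0.0007.

Request:
{"api": "inch_along", "payload": {"plan": {"deltas": [[0, 0.0007, 0, 0, 0, 0, 0.04], [0, 0.0007, 0, 0, 0, 0, 0.034], [0, 0.0007, 0, 0, 0, 0, 0.03], [0, 0.0007, 0, 0, 0, 0, 0.026], [0, 0.0007, 0, 0, 0, 0, 0.02], [0, 0.0007, 0, 0, 0, 0, 0.02], [0, 0.0007, 0, 0, 0, 0, 0.02]]}, "squeeze": 10}}

```text
time_s: 7.62
eef_pos: [0.6708, -0.1276, 0.2081]
ee_rot: [180.0, 0.0, 104.1]
wrist_force: [-0.6, -1.1, 1.9]
grip_width: 0.0294
grasp_force: 10.0
```

```bash
python3 d.py .0203 -.045 .206 104.1
```

```text
d [ 0.0004 -0.0002  0.0021] rot [ 0.03  0.03 -0.04] t 7.6167
tcp in box [ 0.0205 -0.0454  0.2081] F box [-0.86 -0.88  1.92]
```

The grip measures 29.4 mm on the 30 mm drum, and side force is small. Raise slowly.

To row units: -0.015 m is -0.02, -0.012 m is -0.016.

Request:
{"api": "inch_along", "payload": {"plan": {"deltas": [[0, 0, 0, 0, 0, 0, 0.02], [0, 0, -0.004, 0, 0, 0, 0.02], [0, 0, -0.008, 0, 0, 0, 0.02], [0, 0, -0.012, 0, 0, 0, 0.02], [0, 0, -0.016, 0, 0, 0, 0.02], [0, 0, -0.02, 0, 0, 0, 0.02], [0, 0, -0.02, 0, 0, 0, 0.02], [0, 0, -0.02, 0, 0, 0, 0.02]]}, "squeeze": 14}}

```text
time_s: 8.28
eef_pos: [0.6709, -0.1275, 0.2227]
ee_rot: [180.0, 0.0, 104.1]
wrist_force: [-0.3, -0.1, -3.1]
grip_width: 0.03
grasp_force: 14.0
```

```bash
python3 d.py .0203 -.045 .243 104.1
```

```text
d [ 0.0003 -0.0003 -0.0203] rot [ 0.03  0.01 -0.03] t 8.2833
tcp in box [ 0.0206 -0.0453  0.2227] F box [-0.29 -0.03 -3.1 ]
```

To row units: -0.02 m is -0.0267, -0.018 m is -0.024.

Request:
{"api": "inch_along", "payload": {"plan": {"deltas": [[0, 0, -0.004, 0, 0, 0, 0.02], [0, 0, -0.008, 0, 0, 0, 0.02], [0, 0, -0.012, 0, 0, 0, 0.02], [0, 0, -0.016, 0, 0, 0, 0.02], [0, 0, -0.02, 0, 0, 0, 0.02], [0, 0, -0.024, 0, 0, 0, 0.02], [0, 0, -0.0267, 0, 0, 0, 0.02], [0, 0, -0.0267, 0, 0, 0, 0.02], [0, 0, -0.0267, 0, 0, 0, 0.02], [0, 0, -0.0267, 0, 0, 0, 0.02], [0, 0, -0.0267, 0, 0, 0, 0.02]]}}}

```text
time_s: 9.2
eef_pos: [0.6707, -0.1275, 0.2421]
ee_rot: [-180.0, -0.0, 104.1]
wrist_force: [0.4, -0.0, -1.9]
grip_width: 0.0296
grasp_force: 14.0
```

```bash
python3 d.py .0203 -.045 .243 104.1
python3 - <<'E'
from station import arm, camrig, sign_off
import cv2,numpy as np
a=camrig.get_image("scene")[190:320,165:285,::-1]; w=camrig.get_image("wrist")[:,:,::-1]
o=cv2.resize(a,(360,390),interpolation=cv2.INTER_CUBIC); w=cv2.resize(w[30:290,130:375],(368,390),interpolation=cv2.INTER_CUBIC)
cv2.imwrite("pics/end.png",np.hstack([o,w]))
E
```

```text
d [ 0.0002 -0.0001 -0.0009] rot [-0.03 -0.02 -0.04] t 9.2
tcp in box [ 0.0204 -0.0452  0.2421] F box [ 0.4  -0.13 -1.92]
```

View pics/end.png

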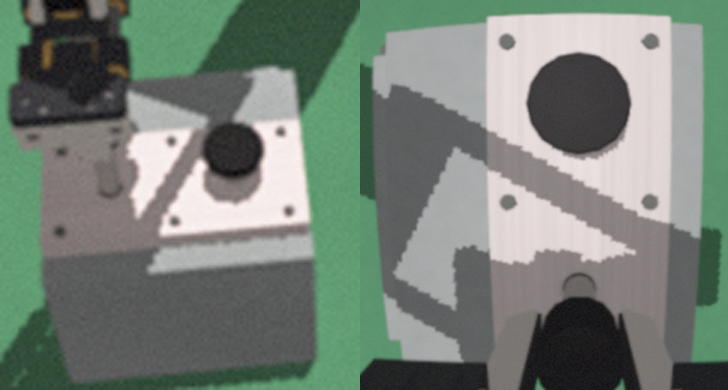

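The final picture shows the shaft standing clear of the block below the knob at (580,290), the disc rod undisturbed and the door flush. The arm has lifted 34 mm and still carries the rod's weight, so I'll hand in.

```bash
python3 -c "
from station import arm, camrig, sign_off
print(sign_off())"
```

```text
the job is handed in; nothing more can be done
None
```

I pushed the door shut on its catch, then raised the vent rod straight up about 34 mm. The job was handed in with the rod still gripped and held at that height; no verdict came back, and I could not make out the groove itself in the last picture.

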